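# Stand the fallen box file back up in the desk rack and close the rack on it

### The arm

A 6-joint arm with a two-finger parallel gripper is mounted at the origin on a cart in front of the work surface, level with it; the furniture and walls round the work are solid. World frame = base frame: x ahead of the robot, y to its left, z up, the work surface at z = 0. Lengths are in mm, angles in rad, forces in N, time in s.
With the tool pointing down it reaches from about 350 to 975 mm from the base axis. Payload 7.1 kg.
Tool frame: the origin (TCP) lies on the front face of the gripper's body, between the roots of the fingers; the fingertips stand 80 mm ahead of it and the grasp point (between the pads) lies 61 mm ahead of it (env.tips_ahead is the distance from the TCP to the fingertips, in mm); z points along the fingers, y is the line along which they close (so a half turn about z gives the same grasp; the last joint's range is limited). The gripper opens to 88 mm and grips with 3 to 60 N. Pads are 20 mm wide; open, the fingers measure 115 mm over their backs; the gripper's body (75 mm by 178 mm) begins 61 mm behind the grasp point.
Start: joints at [1.204, 0.423, 1.63, -0, 1.089, -0.019], TCP at [212.987, 587.573, 302.675] pointing down, gripper open.
Joint ranges: [-3, 3], [-0.9, 2.11], [0.09, 2.58], [-1.31, 4.45], [0.11, 2.69], [-2.54, 2.54]. Speed limits (rad/s): [2.39, 2.39, 3.01, 3.14, 3.14, 3.14].

### API

Orientations are given as a unit quaternion [x, y, z, w].
In Python, from station import env, set_gripper, viewer, workorder gives the robot as it stands. Calls block until the motion is done:
- env.reach(position, orientation): joint-space move of the TCP to a pose.
- env.move_l(position, rot=None, rate=150, f_stop=None): straight line of the TCP; rot=None keeps the orientation; rate is the mean speed in mm/s. With f_stop (N) it stops when the force on the tool has changed by that much, and returns True; else False.
- env.move_joints(angles): joint-space move.
- set_gripper(opening): finger opening in mm; the grip force is fixed at half the most; returns when the fingers have stopped.
- env.hold(seconds).
- env.ik(position, orientation): joint angles nearest the present ones, or None.
- env.read_state(): the state.
- viewer.camera(name): name is "side" or "top"; returns the picture (384x512x3 uint8, blue, green, red); there is no depth.
- viewer.camera_params(name): a dict with "fx", "fy", "cx", "cy" (pixels), "pose" (4x4, takes a point from camera to world coordinates). Camera axes: x right, y up, looking along -z (the intrinsics and any distortion apply to the point x, -y, -z); pixel columns grow to the right and rows downward; lengths in mm; the calibration is good to about 2 mm. A picture is of the moment at which its call begins. camera_params takes no time and is no camera call.
A pose or a line that the arm cannot do raises env.IKError and nothing moves.
- workorder.sign_off(): hands the job in; it is judged then, once.
The state is a dict: "time_s": time; "qpos": joint angles; "dq": joint speeds; "tau": joint torques, N m; "tool_pos": TCP position; "orientation": TCP orientation; "force": force on the tool from outside, world axes, zero at the start; "wrist_torque": the same for the moment, N m; "width": finger opening in mm; "grip_force": force on a finger pad.
Only numpy, scipy, OpenCV 4.12 (cv2) and the standard library are available. Lean on these libraries where they do the work, as an engineer would, in place of code of your own. Each camera call takes 0.05 s, during which the arm holds its last target. There are 200 camera calls.

### The job

The blue box file has slumped over onto the sliding end of the wooden desk rack. With closed fingers, push the box itself back upright against the other two, leaving the sliding end where it is until the box stands; then push the sliding end, which has a steel push bar, along its rails until it is snug against the blue box, so that the row cannot slump again. Push only: pinch and lift nothing, do not press hard, keep the boxes in line, and leave the things standing round the rack alone.

Things in the scene. Friction and masses are not known exactly. Their poses are not given: they have to be found in the camera images.
- rack: fixed desk rack of pale wood: base 160 mm deep (x) x 260 mm long (y), top 14 mm above the table, rails along front and back. Origin: middle of the base at table height; the row of boxes runs along y. Fixed end board at -y, inner face at y = -120 mm; sliding end towards +y, closes towards -y. Both end boards: 146 mm wide, 12 mm thick, up to 124 mm above the table
- rack_end (a joint): travel of the rack's sliding end in m: 0 = widest (inner face at y = +90 mm of the rack), growing as it closes towards -y; it moves straight along the rack's -y, needs a push of about 2.5 N and stays where it is left. Three boxes standing tight together fill the rack at 0.075; its own stop is at 0.10
- end_face (a point): middle of the upper edge of the sliding end's inner face (the face towards the boxes), 124 mm above the table; axes as the rack's. The blue box leans on this edge at the start
- end_bar (a point): middle of the push bar on the outside of the sliding end: a level steel bow, 10 mm thick and 90 mm wide (along the rack's x), its axis 75 mm above the table and 45 mm outside the outer face of the end board. Free table for about 80 mm outside it (towards the rack's +y); the standing boxes are 204 mm high, so a gripper over the end board itself would strike them
- box_blue: blue loose box file, white label and steel ring on its spine, 45 mm thick (y) x 150 deep (x) x 190 tall (z), 0.3 kg. Origin: centre of its underside; spine at -x. Leans 30 to 40 degrees to the rack's +y, upper corner 30 mm or more beyond the sliding end's inner face, 165 to 180 mm up. 1 to 3 N on that corner towards the rack's -y tip it up, its top rising to 210 mm; it then stands by itself
- box_green: green loose box file, white label and steel ring on its spine, 45 mm thick (y) x 150 deep (x) x 190 tall (z), 0.3 kg. Origin: centre of its underside; spine at -x. Stands upright in the rack beside the grey one
- box_grey: grey loose box file, white label and steel ring on its spine, 45 mm thick (y) x 150 deep (x) x 190 tall (z), 0.3 kg. Origin: centre of its underside; spine at -x. Stands upright in the rack beside the green one; the two may have changed places
- glue_stick: green and white glue stick standing on the table beyond the sliding end, 24 mm diameter, 86 mm tall; origin at the centre of its underside
- spool_red: small red thread spool standing on the table in front of the rack, 29 mm diameter, 52 mm tall; origin at the centre of its underside
- tape_roll: roll of tan tape lying flat on the table to the right of the rack, 96 mm diameter, 25 mm tall; origin at the centre of its underside
Things that resemble listed ones, but are neither listed nor needed, are in the scene too. What is shaped like the box_green but yellow is not meant.

How it is judged:
By the outcome, as a careful person would: the job done as asked, in the order asked, and still so for the second after the job is handed in, with the robot touching nothing.
It also fails if it takes over 54 s, if anything falls off the work surface, if the arm or the gripper's body presses on something with over 40 N, if the wrist force passes 120 N, or if a joint passes its speed limit or range.

## Working session

There is one attempt and no reset: what is moved stays moved. The work goes in short steps, each a Python script; the robot and the scene stay as the last script left them, time stands still between calls to the robot, and variables do not carry over. Pictures are saved under pics/ and viewed, at most 10 in all, crops included, and the job is handed in when it is done.

```bash
mkdir -p pics; ls; python3 - <<'E'
from station import env, viewer
import cv2
for n in("side","top"):
    cv2.imwrite(f"pics/{n}0.png",viewer.camera(n)); p=viewer.camera_params(n); print(n,{k:(v.round(4).tolist() if hasattr(v,'round') and hasattr(v,'tolist') else v) for k,v in p.items()})
s=env.read_state();print(s["time_s"],s["orientation"],s["force"],env.tips_ahead)
E
```

```text
pics
side {'fx': 445.07537846144396, 'fy': 445.07537846144396, 'cx': 245.9907750825525, 'cy': 190.3749602357595, 'pose': [[0.2286, -0.3857, 0.8939, 1930.6534], [0.9734, 0.0732, -0.2173, 0.6407], [0.0184, 0.9197, 0.3921, 751.5043], [0.0, 0.0, 0.0, 1.0]]}
top {'fx': 448.7362969918366, 'fy': 448.7362969918366, 'cx': 258.20987157591566, 'cy': 195.57122747767295, 'pose': [[-0.2738, 0.7622, -0.5866, -428.7328], [-0.9617, -0.2101, 0.176, 615.6174], [0.0109, 0.6123, 0.7905, 1326.4848], [0.0, 0.0, 0.0, 1.0]]}
0.1 [ 1.73005812e-01  9.84920575e-01 -6.60872613e-04 -1.13208853e-04] [ 0.39159695 -0.3032834  -0.29990046] 80.0
```

View pics/side0.png

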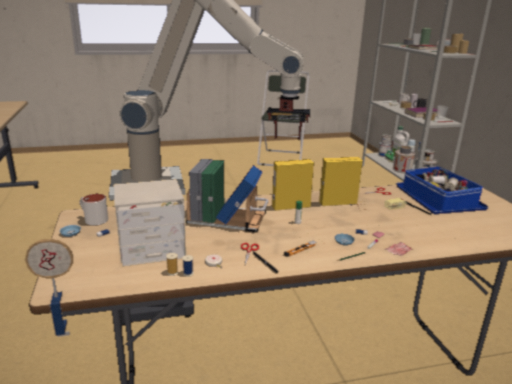

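View pics/top0.png

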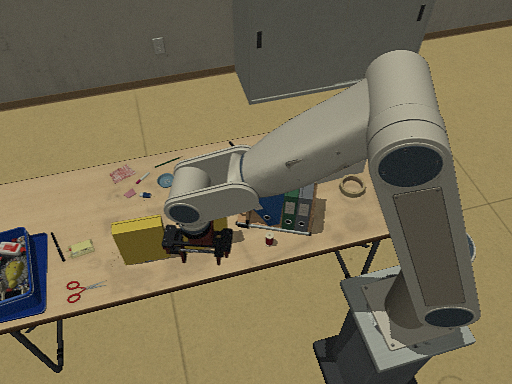

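```bash
python3 - <<'E'
import cv2,numpy as np
a=cv2.imread("pics/side0.png")[150:250,175:315];b=cv2.imread("pics/top0.png")[160:260,215:355]
f=lambda i:cv2.resize(i,None,fx=5.6,fy=5.6,interpolation=cv2.INTER_CUBIC)
cv2.imwrite("pics/c1.png",f(a));cv2.imwrite("pics/c2.png",f(b))
E
```

```text
(no output)
```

View pics/c1.png

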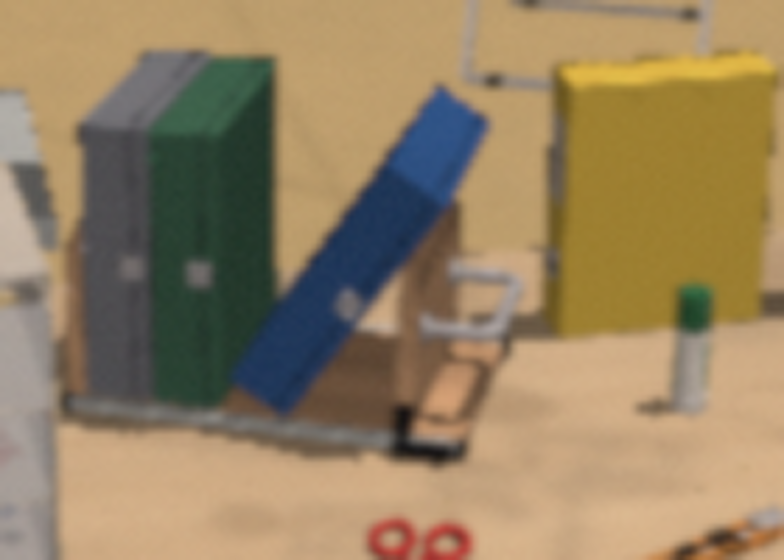

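View pics/c2.png

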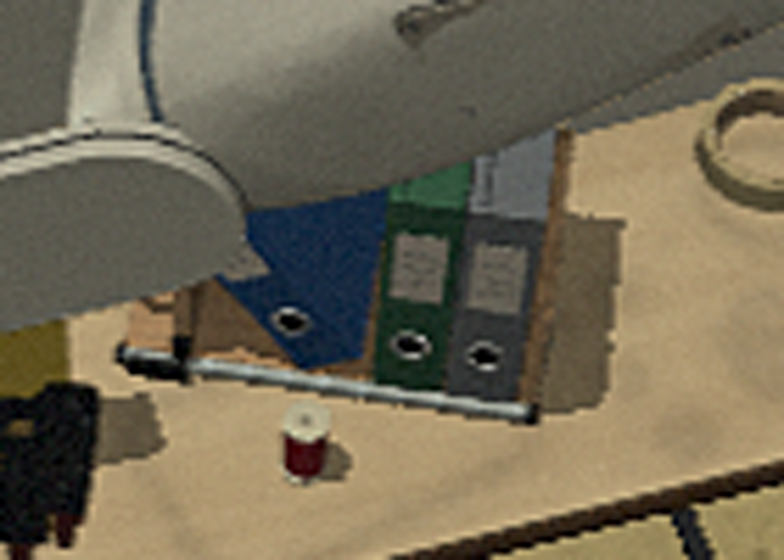

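The blue box leans at side (245,195), with its upper edge at about (254,180). The sliding end and bow are at (252,215)/(262,202). Lookalikes are the yellow boxes at (293,185) and (341,182) and the blue bin at (440,190). I choose the leaning blue one: it has the ring and sits in the rack, and the crop confirms it.

```bash
cat > h.py <<'E'
import numpy as np
from station import env, set_gripper, viewer
P={n:viewer.camera_params(n) for n in("side","top")}
OFF={"side":(175,150),"top":(215,160)}
def ray(n,u,v):
    p=P[n];T=np.array(p["pose"]);return T[:3,3],T[:3,:3]@np.array([(u-p["cx"])/p["fx"],-(v-p["cy"])/p["fy"],-1.])
def pt(n,u,v,z):
    o,d=ray(n,u,v);return o+d*(z-o[2])/d[2]
def crop(n,a,b,z): return pt(n,(a+.5)/5.6-.5+OFF[n][0],(b+.5)/5.6-.5+OFF[n][1],z)
E
python3 - <<'E'
from h import *
for n,l,a,b,z in [("side","greyFL top",82,128,204),("side","green FR top",218,135,204),("side","green BR top",273,58,204),("side","grey BL top",143,53,204),
("top","green spine +y top",388,205,204),("top","grey spine -y top",545,220,204),("top","green spine bot +y",375,380,14),("top","grey spine bot -y",518,405,14),
("side","blue BR",490,122,170),("side","blue FR",443,205,170),("side","blue FL",388,165,196),("side","blue BL",440,87,196),("side","blue low FR",283,413,14),
("side","end top outer",458,203,124),("side","bow outer F",495,330,75),("side","bow outer B",518,282,75),("side","end foot out",465,455,4),("top","rail+y end",120,352,14),("top","rail-y end",535,415,14),
("side","yellow FL bot",555,333,0),("side","yellow FR bot",765,315,0),("side","yellow FL top",557,95,190),("side","glue",690,408,0),("top","spool",303,478,0)]:
    print(n,l,crop(n,a,b,z).round(1))
E
```

```text
side greyFL top [493.  147.9 204. ]
side green FR top [520.  227.9 204. ]
side green BR top [385.5 287.1 204. ]
side grey BL top [360.3 203.7 204. ]
top green spine +y top [380.2 288.1 204. ]
top grey spine -y top [346.6 206.2 204. ]
top green spine bot +y [387.3 283.2  14. ]
top grey spine bot -y [345.8 203.   14. ]
side blue BR [441.4 422.7 170. ]
side blue FR [574.7 357.  170. ]
side blue FL [568.  323.8 196. ]
side blue BL [439.  388.5 196. ]
side blue low FR [529.6 266.5  14. ]
side end top outer [465.9 395.8 124. ]
side bow outer F [559.4 397.3  75. ]
side bow outer B [491.  431.6  75. ]
side end foot out [589.4 372.    4. ]
top rail+y end [450.5 431.9  14. ]
top rail-y end [336.  195.3  14. ]
side yellow FL bot [420.2 481.4   0. ]
side yellow FR bot [420.2 637.9   0. ]
side yellow FL top [451.8 464.9 190. ]
side glue [548.  536.5   0. ]
top spool [338.9 344.4   0. ]
```

```bash
python3 - <<'E'
from h import *
import cv2
set_gripper(0)
s=env.read_state();p=np.array(s["tool_pos"])
env.move_l(p+[0,0,110],rate=250)
q=np.array(env.read_state()["qpos"]);q[0]=-0.3;env.move_joints(q)
print(env.read_state()["time_s"],env.read_state()["width"])
im=viewer.camera("top");cv2.imwrite("pics/top1.png",im)
cv2.imwrite("pics/c3.png",cv2.resize(im[155:250,210:350],None,fx=5.6,fy=5.6,interpolation=cv2.INTER_CUBIC))
E
```

```text
5.025 0.11733009111809789
```

View pics/c3.png

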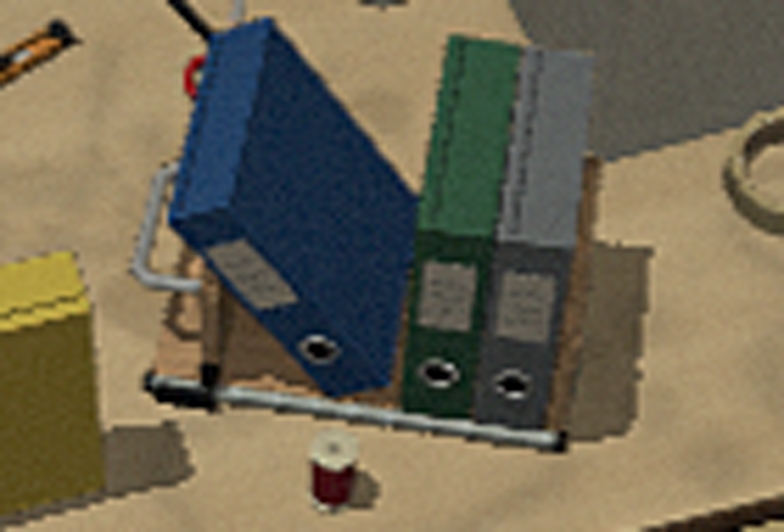

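Clear view: blue's top edge at top-image px (241..246, 165..194), bow at (234..238, 185..205), spool at (269,240), clear of the path.

```bash
python3 - <<'E'
from h import *
from scipy.optimize import least_squares
c2=lambda a,b,z:pt("top",(a+.5)/5.6-.5+210,(b+.5)/5.6-.5+155,z)
B={"g sp top":(c2(416,230,204),-75),"gy sp top":(c2(573,247,204),-75),"g far":(c2(452,35,204),75),"gy far":(c2(593,52,204),75),
"s gyFL":(crop("side",82,128,204),75),"s gFR":(crop("side",218,135,204),75),"s gBR":(crop("side",273,58,204),-75),"s gyBL":(crop("side",143,53,204),-75)}
O={"rail-":c2(563,440,14),"rail+":c2(145,380,14),"rail cap corner":c2(207,400,14),"end top sp in":c2(220,283,124),"end top sp out":c2(203,275,124),"bar sp out":c2(133,270,75),"bar far out":c2(155,170,75),
"bl low sp":c2(172,220,170),"bl low far":c2(208,38,170),"bl hi sp":c2(235,208,196),"bl hi far":c2(268,18,196),"bl bot":c2(335,397,14),"s blBR":crop("side",490,122,170),"s blFR":crop("side",443,205,170),"s blbot":crop("side",283,413,14),
"yel top":c2(92,305,190),"yel bot":c2(103,487,0),"yel top2":c2(68,252,190),"spool":c2(332,503,0)}
def res(v,full=True):
    x0,y0,a=v;R=np.array([[np.cos(a),np.sin(a)],[-np.sin(a),np.cos(a)]]);r=[]
    for k,(p,x) in B.items():
        q=R@(p[:2]-[x0,y0]);r+=[q[0]-x, q[1]-(-120 if "gy" in k else -30)]
    return r
s=least_squares(res,[472,284,-.44],loss="soft_l1",f_scale=3);print(s.x,np.degrees(s.x[2]));print(np.round(s.fun,1))
x0,y0,a=s.x;R=np.array([[np.cos(a),np.sin(a)],[-np.sin(a),np.cos(a)]])
for k,p in O.items(): print(k,(R@(p[:2]-[x0,y0])).round(1))
E
```

```text
[ 4.65057210e+02  2.84823611e+02 -4.14658939e-01] -23.75820715021
[-1.8 -0.9 -1.1  0.3 -0.9 -7.2 -2.2 -2.1  5.8  5.9 -1.8  0.1  1.3  0.1
 11.8  3.6]
rail- [ -79.9 -133.8]
rail+ [-72.9 130.6]
rail cap corner [-82.2  89.6]
end top sp in [-71.2  82.4]
end top sp out [-66.8  93.3]
bar sp out [-33.2 143.1]
bar far out [ 47.8 142.8]
bl low sp [-63.7 111.6]
bl low far [ 80.5 112.6]
bl hi sp [-69.8  73.5]
bl hi far [78.8 75.1]
bl bot [-68.4  10.4]
s blBR [-77.2 116.6]
s blFR [ 71.3 110.3]
s blbot [66.4  9.3]
yel top [-145.   143.2]
yel bot [-146.1  144.9]
yel top2 [-110.4  163.4]
spool [-137.2    3.4]
```

```bash
cat >> h.py <<'E'
A=np.radians(-24.);EX=np.array([np.cos(A),np.sin(A)]);EY=np.array([-np.sin(A),np.cos(A)]);O0=np.array([468.,283.5])
def W(x,y,z): return [*(O0+x*EX+y*EY),z]
def rk(p): d=np.array(p[:2])-O0; return np.round([d@EX,d@EY,p[2]],1)
def rep(m,*a):
    s=env.read_state();f=s["force"];print(m,a,round(s["time_s"],2),rk(s["tool_pos"]),"F rack",np.round([f[:2]@EX,f[:2]@EY,f[2]],2))
E
python3 - <<'E'
from h import *
best=None
for al in (33,123):
    q=[np.cos(np.radians(al)),np.sin(np.radians(al)),0,0]
    j=env.ik(W(0,150,330),q); print(al,None if j is None else np.round(j,2))
    if j is not None and (best is None or abs(j[5])<abs(best[1][5])): best=(q,j)
q=best[0];np.save("q.npy",q)
env.reach(W(0,150,330),q);rep("hover")
env.move_l(W(0,150,230),rate=150);rep("down")
r=env.move_l(W(0,62,230),rate=50,f_stop=8);rep("push1",r)
import cv2;cv2.imwrite("pics/side2.png",cv2.resize(viewer.camera("side")[130:250,175:315],None,fx=5,fy=5,interpolation=cv2.INTER_CUBIC))
E
```

```text
33 [ 0.65  0.47  1.49 -0.    1.18  1.07]
123 [ 0.65  0.47  1.49 -0.    1.18 -2.07]
hover () 7.23 [  0.9 149.5 330.2] F rack [-0.4   0.55  0.7 ]
down () 8.05 [  0.4 150.4 230.8] F rack [ 0.2  -0.63  0.05]
push1 (False,) 9.96 [ -0.   62.1 229.9] F rack [ 0.65 -0.11 -0.05]
```

View pics/side2.png

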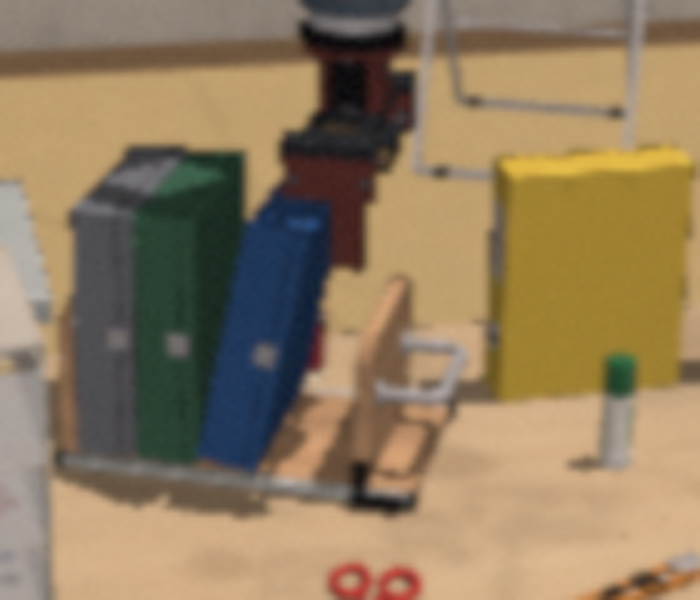

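The box is tipping up cleanly (top at side px (230,172), about 14° left) and the sliding end has not moved. I'll continue.

```bash
python3 - <<'E'
from h import *
import cv2
r=env.move_l(W(0,35,230),rate=25,f_stop=5);rep("push2",r)
for y in (31,28,25):
    if r: break
    r=env.move_l(W(0,y,230),rate=10,f_stop=3);rep("push3",y,r)
env.move_l(W(0,60,230),rate=100)
env.move_l(W(3,175,240),rate=150);rep("back")
a=viewer.camera("side")[130:250,175:315];b=viewer.camera("top")[140:260,205:345]
cv2.imwrite("pics/both3.png",cv2.resize(np.hstack([a,b]),None,fx=2.85,fy=2.85,interpolation=cv2.INTER_CUBIC))
E
```

```text
push2 (False,) 11.24 [  0.   35.1 230. ] F rack [-0.18  0.62 -0.48]
push3 (31, False) 11.79 [  0.  31. 230.] F rack [ 0.18 -0.39  0.03]
push3 (28, False) 12.24 [  0.  28. 230.] F rack [-0.4  -0.16  0.4 ]
push3 (25, False) 12.69 [  0.   25.1 230.1] F rack [-1.18  1.4   0.83]
back () 14.11 [  2.9 174.2 239.7] F rack [ 0.03 -0.3   0.14]
```

View pics/both3.png

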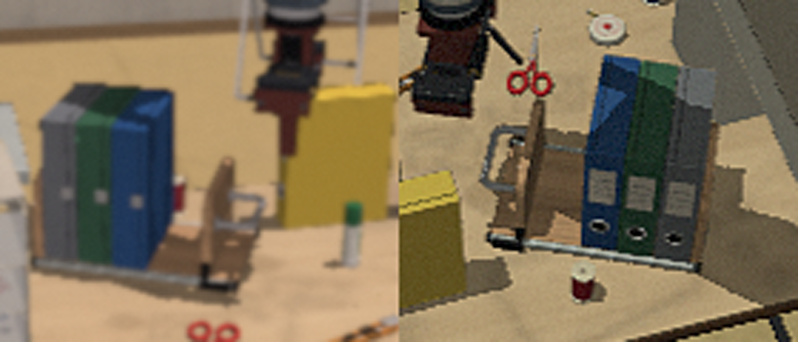

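The blue box stands flush against the green one and the end is unmoved. Next is the push bar.

```bash
python3 - <<'E'
from h import *
import cv2
env.move_l(W(6,182,240),rate=150);env.move_l(W(6,182,145),rate=120);rep("down")
r=env.move_l(W(6,140,145),rate=50,f_stop=10);rep("p1",r)
if not r: r=env.move_l(W(6,98,145),rate=40,f_stop=10);rep("p2",r)
y=98
while not r and y>76:
    y-=2; r=env.move_l(W(6,y,145),rate=10,f_stop=6);rep("p",y,r)
    f=env.read_state()["force"]
    if f[:2]@EY>8: break
b=viewer.camera("top")[140:260,205:345];a=viewer.camera("side")[130:250,175:315]
cv2.imwrite("pics/both4.png",cv2.resize(np.hstack([a,b]),None,fx=2.85,fy=2.85,interpolation=cv2.INTER_CUBIC))
E
```

```text
down () 15.4 [  6.3 182.5 145.8] F rack [ 0.8  -0.61 -0.34]
p1 (False,) 16.39 [  6.2 139.8 144.9] F rack [-0.02 -0.09 -0.54]
p2 (False,) 17.59 [  6.2  97.8 145. ] F rack [-0.08 -0.13  0.59]
p (96, False) 17.94 [  6.1  96.2 145. ] F rack [-0.03  2.   -0.76]
p (94, False) 18.29 [  6.1  93.9 145. ] F rack [ 1.18  1.84 -0.99]
p (92, False) 18.64 [  6.   91.9 145. ] F rack [ 1.22  1.24 -0.14]
p (90, False) 18.99 [  6.   89.8 145. ] F rack [-0.25  1.28 -0.3 ]
p (88, False) 19.34 [  6.   87.9 145. ] F rack [0.08 1.42 0.28]
p (86, False) 19.69 [  6.   86.5 145.1] F rack [-0.64  5.36 -3.19]
p (84, True) 19.96 [  5.9  85.6 145. ] F rack [-0.15  2.15  1.18]
```

View pics/both4.png

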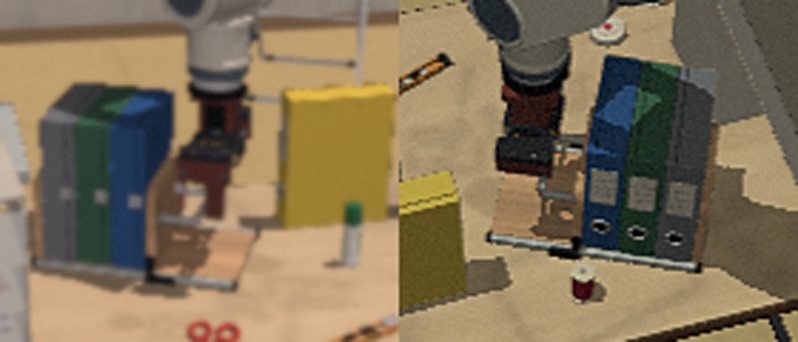

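```bash
python3 - <<'E'
from h import *
import cv2
r=env.move_l(W(6,82,145),rate=8,f_stop=7);rep("press",r)
env.move_l(W(6,150,145),rate=100);env.move_l(W(6,165,300),rate=200);rep("back")
q=np.array(env.read_state()["qpos"]);q[0]+=.45;env.move_joints(q);rep("park")
b=viewer.camera("top")[140:240,235:335];a=viewer.camera("side")[150:250,170:270]
cv2.imwrite("pics/both5.png",cv2.resize(np.hstack([a,b]),None,fx=4,fy=4,interpolation=cv2.INTER_CUBIC))
E
```

```text
press (True,) 20.38 [  5.9  85.4 144.9] F rack [-0.39  1.54  1.08]
back () 22.09 [  5.7 164.2 298.7] F rack [-0.04 -0.55 -0.88]
park () 23.27 [-291.6  241.3  298.4] F rack [-0.13  0.52 -0.  ]
```

View pics/both5.png

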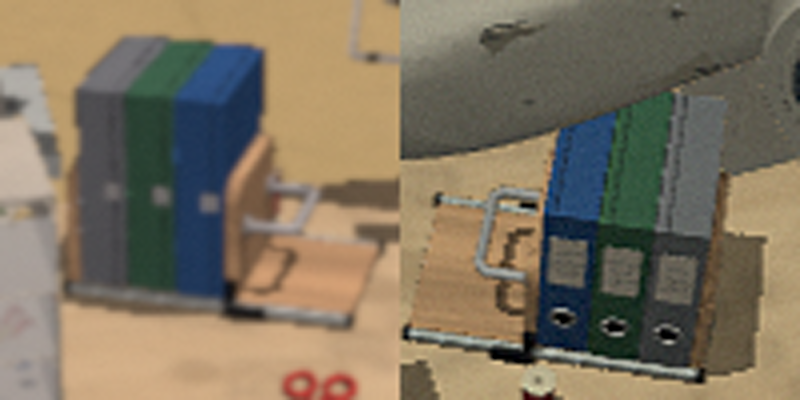

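The row is upright and in line, and the end board is flush against the blue box (a 7 N press moved it only 0.2 mm).

```bash
python3 -c "
from station import workorder
print(workorder.sign_off())"
```

```text
the job is handed in; nothing more can be done
None
```

The job is handed in: the blue box was pushed upright against the other two first, then the sliding end was pushed snug against it, about 23 s into the 54 s allowed, with nothing round the rack touched.

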